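Slide a fresh plaster cast between two mould boxes to dry

ROBOT

A 6-joint arm with a two-finger parallel gripper is mounted at the origin on the work surface. World frame = base frame: x ahead of the robot, y to its left, z up, the work surface at z = 0. Lengths are in mm, angles in rad, forces in N, time in s.
With the tool pointing down it reaches from about 350 to 875 mm from the base axis. Payload 4.2 kg.
Tool frame: the origin (TCP) lies midway between the tips of the shut fingers; the grasp point (between the pads) lies 19 mm behind it; z points along the fingers, y is the direction in which the jaws open and shut (so a half turn about z gives the same grasp; the last joint's range is limited). The gripper opens to 85 mm and grips with 20 to 120 N. Pads are 22 mm wide; open, the fingers measure 114 mm over their backs; the gripper's body (76 mm by 85 mm) begins 54 mm behind the grasp point. The pads swing forward as they close: fully open they stand 13 mm farther back than shut.
Start: joints at [-0.894, 0.385, 0.008, 0, -1.194, -0.259], TCP at [253.607, -571.212, 231.312] pointing down, gripper open.
Joint ranges: [-3.14, 3.14], [-1.21, 2.06], [-1.07, 1.41], [-3.16, 2.05], [-2.99, -0.16], [-3.1, 3.1]. Speed limits (rad/s): [2.79, 2.79, 3.14, 3.14, 3.14, 3.14].

INTERFACE

Orientations are given as a unit quaternion [x, y, z, w].
In Python, from bench import read_state, get_image, job_done, search_frame, regions_of gives the robot as it stands.
- The arm moves only by the tool servo_tool, never from a script. Its arguments are lists of equal length, an entry for each row: "turn": the turn, a rotation vector about the world's x, y, z in rad, a list of three; "dp": the shift along the world's x, y, z in m, a list of three; "fingers": the finger opening in m, from 0 to 0.0854. In form: {"turn": [[rx, ry, rz], ...], "dp": [[tx, ty, tz], ...], "fingers": [fingers, ...]}. A call has exactly 5 rows; each row shifts and turns the pose as measured when the row begins; what a row does not reach is not made up. A row lasts 1/8 s, in which the tool goes at most 62.5 mm and 10.7 degrees, less where a joint would pass 70% of its speed; a pose out of reach is approached as far as the arm can. A call is refused whole if a number of a shift passes 0.0625 or a number of a turn 0.188, either way. A call with a gripper value outside its range is refused whole. The fingers move at their own pace and stop on an object; the grip force is fixed at half the most. Time passes only in rows, so rows that do not move let the fingers close, or fill a call up. It gives the time, the measured TCP pose, the force and the opening at its end, in the units of the state.
- read_state(): the state, without advancing time (a new reading comes with each control period).
- get_image(name): name is "scene" or "top" or "wrist"; returns a dict with "img" (384x512x3 uint8, red, green, blue), "vfov" (degrees; the focal length in pixels is half the picture's height over the tangent of half this angle, whatever the lens; pixels are square), "cx", "cy" (the principal point, pixels), "k1" (the pictures are not rectified: a ray, as slopes to the right and down, at radius r is drawn at 1 + k1 r^2 times it, then the intrinsics apply), "world_from_camera" (4x4, takes a point from camera to world coordinates); the wrist camera has in their place "mount" (4x4, takes a point from camera to tool coordinates, whose origin is the TCP and whose axes are the flange's). Camera axes: x right, y down, z forward; pixel columns grow to the right and rows downward; lengths in mm; the calibration is good to about 2 mm. A picture is of the moment at which its call begins: read the wrist's pose just before it. There is no depth.
- job_done(): hands the job in, once; it reports no verdict.
Trained networks look in the newest picture that a camera, given by its name, has taken for a name from the list of things; names that differ only in an ending like _2 or _b are one class to them, and where a whole thing is asked for, a point or a joint stands for the part that bears it (a point fixed in the world has none). Each returns a list of dicts, best first, with "score" (0 to 1); they miss things now and then, are a little off and sometimes report something else, mostly with a low value. They report only what shows in the picture. A call takes as long as a camera call. They do not tell look-alikes from the thing itself.
- search_frame(query, camera): "box" ([left, top, width, height] in pixels, round what is visible of it).
- regions_of(query, camera): "region" (384x512 bool, what is visible of it) and "box" ([left, top, width, height] in pixels, round what is visible of it).
The state is a dict: "clock": time; "joints": joint angles; "joint_vel": joint speeds; "joint_efforts": joint torques, N m; "position": TCP position; "ee_rot": TCP orientation; "contact_force": force on the tool from outside, world axes, zero at the start; "wrist_torque": the same for the moment, N m; "gripper_width": finger opening in mm.
Only numpy, scipy, OpenCV 4.12 (cv2) and the standard library are available. Lean on these libraries where they do the work, as an engineer would, in place of code of your own. Each camera call takes 0.05 s, during which the arm holds its last target. There are 200 camera calls.

TASK

The plaster cassette is fresh and too soft to pick up: with your fingertips push it, flat on the table and end first, through the narrow gap between the two screwed-down plywood mould boxes, and on until the whole of it lies on the blue drying mat on the other side. Never lift, tip or carry it, leave the small casts, the little white pot and the knife where they are, and take your hand away at the end.

Things in the scene. Friction and masses are not known exactly. Their poses are not given: they have to be found in the camera images.
- cassette: The fresh plaster cast of a tape cassette, off-white with two dark round dots on top: a flat block 64 mm wide (its x), 100 mm long (its y), 22 mm high, about 160 g (110 to 220 g), loose, lying flat on the table. Origin: centre of its underside. It slides on the table with ordinary friction and turns if pushed off-centre.
- mould_boxes: Two plywood mould boxes screwed to the table, with teal rubber in the top: each 75 mm (x) by 70 mm (y) by 42 mm high, vertical edges rounded 5 mm. They cannot move. Between them is a straight gap 76 mm wide and 70 mm long that runs along this body's y axis. Origin: middle of the gap, at table height; the boxes' inner faces are at x = -38 mm and x = +38 mm, their outer faces at x = -113 mm and +113 mm, their ends at y = -35 mm and y = +35 mm.
- drying_mat: Blue drying mat with pale lines, a paper-thin sheet fixed flat on the table (no step to slide over): 130 mm (its x) by 170 mm (its y). Origin: its centre. It lies on the far side of the gap from where the cassette starts, either to the robot's left or its right.
- corner0 (a point): The cassette's +x +y corner at its underside (32 mm and 50 mm from its origin along its x and y).
- corner1 (a point): The cassette's +x -y corner at its underside (32 mm and 50 mm from its origin along its x and y).
- corner2 (a point): The cassette's -x -y corner at its underside (32 mm and 50 mm from its origin along its x and y).
- corner3 (a point): The cassette's -x +y corner at its underside (32 mm and 50 mm from its origin along its x and y).
- star_near: Bystander, loose: small white plaster star cast, 50 mm across, 22 mm high. Origin: its underside, at table height. To be left alone.
- star_far: Bystander, loose: small white plaster star cast, 50 mm across, 22 mm high. Origin: its underside, at table height. To be left alone.
- dome_near: Bystander, loose: small white plaster dome cast, 44 mm across, 22 mm high. Origin: its underside, at table height. To be left alone.
- dome_far: Bystander, loose: small pinkish plaster dome cast, 44 mm across, 22 mm high. Origin: its underside, at table height. To be left alone.
- utility_knife: Bystander, loose: red utility knife lying flat, 138 mm long, 24 mm wide, 18 mm high, long along its y. Origin: its underside, at table height. To be left alone.
- white_pot: Bystander, loose: small white plastic pot, open, 60 mm across at the top, 45 mm high. Origin: its underside, at table height. To be left alone.
Mind the look-alikes: they are no part of the job. What is shaped like the cassette but green or red is not meant.

How it is judged:
By the outcome, as a careful person would: the job done as asked, in the order asked, and still so for the second after the job is handed in, with the robot touching nothing.
It also fails if it takes over 72 s, if anything falls off the work surface, if the arm or the gripper's body presses on something with over 40 N, if the wrist force passes 120 N, or if a joint passes its speed limit or range.

## Working session

There is one attempt and no reset: what is moved stays moved. The work goes in short steps, Python scripts to look and compute and a tool call to move; the robot and the scene stay as the last step left them, time stands still between calls to the robot, and variables do not carry over. Pictures are saved under pics/ and viewed, about 8 in all and at most 12, crops included, and the job is handed in when it is done.

Besides the shell and the picture viewer there is one more tool, called after "Emit:" as a command line: name --argument value ..., lists and objects as JSON in quotes. servo_tool: Moves the arm, as the interface text tells. Its arguments: {"type":"object","properties":{"turn":{"type":"array","items":{"type":"array","items":{"type":"number"}}},"dp":{"type":"array","items":{"type":"array","items":{"type":"number"}}},"fingers":{"type":"array","items":{"type":"number"}}},"required":["turn","dp","fingers"]}

```bash
mkdir -p pics; cat > h.py <<'E'
import numpy as np, cv2
from bench import *
def K(d):
    f=d["img"].shape[0]/2/np.tan(np.radians(d["vfov"])/2); return f,d["cx"],d["cy"],d["k1"]
def ray(d,u,v):
    f,cx,cy,k=K(d); x=np.array([(u-cx)/f,(v-cy)/f]); y=x.copy()
    for _ in range(30): y=x/(1+k*(y@y))
    return np.array([y[0],y[1],1.])
def onplane(d,u,v,z,T=None):
    T=np.array(d["world_from_camera"]) if T is None else T
    r=T[:3,:3]@ray(d,u,v); o=T[:3,3]; return o+r*(z-o[2])/r[2]
def proj(d,p,T=None):
    T=np.array(d["world_from_camera"]) if T is None else T
    c=np.linalg.inv(T)@np.append(p,1); a=c[:2]/c[2]; f,cx,cy,k=K(d); a=a*(1+k*(a@a)); return a[0]*f+cx,a[1]*f+cy
def save(d,n): cv2.imwrite("pics/"+n,d["img"][...,::-1])
E
python3 - <<'E'
from h import *
s=read_state();print(s["position"],s["ee_rot"],s["gripper_width"],s["clock"])
for c in ["top","scene"]:
    d=get_image(c);cv2.imwrite(f"pics/{c}0.png",cv2.resize(d["img"][...,::-1],(800,600)))
    print(c,np.round(d["world_from_camera"],3).tolist(),K(d))
    for q in ["cassette","mould_boxes","drying_mat","star_near","dome_near","utility_knife","white_pot"]:
        for r in search_frame(q,c)[:4]:
            b=r["box"];print(q,round(r["score"],2),np.round(b),onplane(d,b[0]+b[2]/2,b[1]+b[3]/2,11)[:2].round())
E
```

```text
[ 253.33812523 -570.7011227   230.20464018] [-2.07268920e-01  9.78283379e-01  1.06895284e-03 -2.87738485e-04] 85.55032121677554 0.0
top [[-0.023, -0.988, 0.153, 293.243], [-1.0, 0.02, -0.019, -37.653], [0.015, -0.153, -0.988, 1203.189], [0.0, 0.0, 0.0, 1.0]] (np.float64(464.0364455627415), 252.55051858666698, 192.36222156515115, -0.044612937645559535)
cassette 0.87 [339. 271.  42.  42.] [ 217. -327.]
cassette 0.81 [380. 138.  26.  36.] [ 569. -436.]
cassette 0.68 [296. 157.  43.  35.] [ 523. -232.]
cassette 0.55 [313.  97.  33.  39.] [ 680. -271.]
mould_boxes 0.98 [207. 128.  30.  88.] [534.  19.]
drying_mat 0.62 [105. 147.  68.  54.] [533. 234.]
star_near 0.8 [128. 236.  18.  21.] [344. 237.]
dome_near 0.49 [290. 242.  24.  15.] [ 328. -184.]
utility_knife 0.66 [293. 244.  17.  13.] [ 325. -181.]
utility_knife 0.6 [112.  94.  48.  15.] [731. 247.]
white_pot 0.8 [354. 226.  25.  25.] [ 351. -352.]
scene [[0.056, 0.654, -0.754, 1282.725], [0.998, -0.032, 0.046, -85.066], [0.006, -0.756, -0.655, 745.123], [0.0, 0.0, 0.0, 1.0]] (np.float64(405.57129958251045), 252.55059423011303, 188.5940692949992, -0.09589547771621806)
cassette 0.75 [162. 200.  39.  28.] [ 527. -223.]
cassette 0.68 [141. 238.  33.  49.] [ 683. -266.]
cassette 0.67 [141. 136.  35.  18.] [ 210. -319.]
mould_boxes 0.66 [258. 180.  41.  76.] [554.  27.]
drying_mat 0.67 [322. 198.  78.  39.] [563. 240.]
star_near 0.52 [333. 161.  17.  10.] [345. 237.]
dome_near 0.53 [194. 161.  12.  15.] [ 341. -180.]
utility_knife 0.69 [358. 266.  63.  11.] [737. 262.]
white_pot 0.73 [133. 160.  20.  23.] [ 344. -349.]
```

View pics/top0.png

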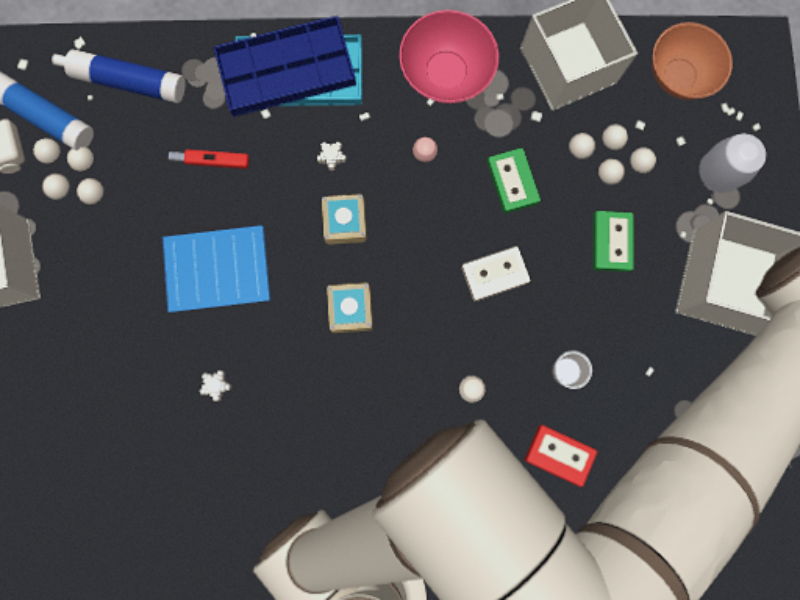

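View pics/scene0.png

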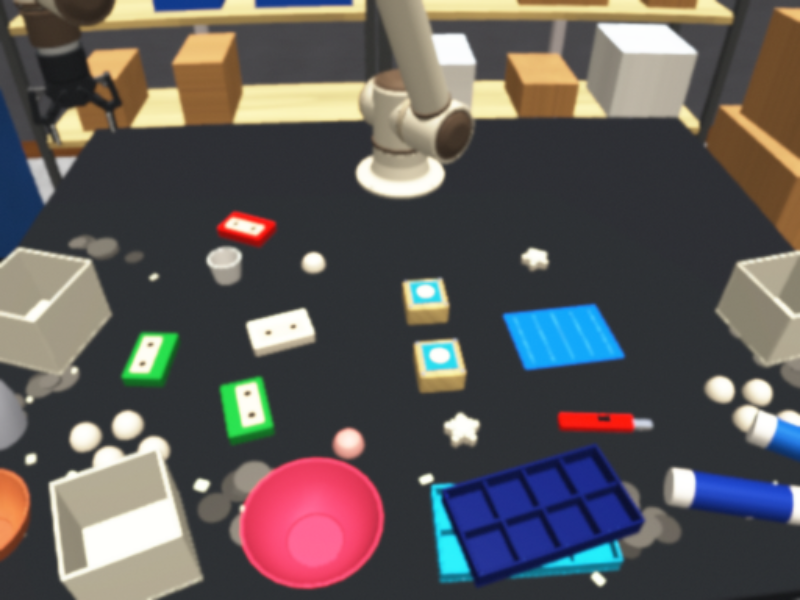

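```bash
cat >> h.py <<'E'
from scipy.optimize import minimize
def box(cx,cy,sx,sy,h): return np.array([[cx+a*sx/2,cy+b*sy/2,z] for a in(-1,1) for b in(-1,1) for z in((0,h) if h else (0,))])
MODEL=dict(cassette=[box(0,0,64,100,22)],mould_boxes=[box(-75.5,0,75,70,42),box(75.5,0,75,70,42)],drying_mat=[box(0,0,130,170,0)])
def sil(d,name,x,T=None,S=6,win=None):
    c,s=np.cos(x[2]),np.sin(x[2]);m=np.zeros((win[3]*S,win[2]*S),np.uint8)
    for b in MODEL[name]:
        q=np.array([proj(d,[x[0]+c*p[0]-s*p[1],x[1]+s*p[0]+c*p[1],p[2]],T) for p in b])
        q=((q-[win[0],win[1]]+0.5)*S*16-8).astype(np.int32)
        cv2.fillConvexPoly(m,cv2.convexHull(q),1,shift=4)
    return cv2.resize(m.astype(np.float32),(win[2],win[3]),interpolation=cv2.INTER_AREA)
def fit(views,name,x0):
    """views: list of (d,mask,T)"""
    W=[]
    for d,m,T in views:
        b=cv2.boundingRect(m.astype(np.uint8)); w=[b[0]-12,b[1]-12,b[2]+24,b[3]+24]
        w[0]=max(w[0],0);w[1]=max(w[1],0);w[2]=min(w[2],512-w[0]);w[3]=min(w[3],384-w[1])
        W.append((d,m[w[1]:w[1]+w[3],w[0]:w[0]+w[2]].astype(np.float32),T,w))
    f=lambda x:sum(np.abs(sil(d,name,x,T,win=w)-m).sum()/m.sum() for d,m,T,w in W)/len(W)
    x0=np.array(x0,float)
    for sc in (1,.3): 
        r=minimize(f,x0,method="Nelder-Mead",options=dict(initial_simplex=[x0]+[x0+sc*np.array(e) for e in([20,0,0],[0,20,0],[0,0,.2])],xatol=.05,fatol=1e-4)); x0=r.x
    return r.x,r.fun
def region(name,cam,d,near,z=11,T=None):
    best=None
    for r in regions_of(name,cam):
        m=r["region"]; v,u=np.nonzero(m)
        if len(u)==0: continue
        p=onplane(d,u.mean(),v.mean(),z,T)[:2]; e=np.hypot(*(p-near))
        if e<60 and (best is None or r["score"]>best[0]): best=(r["score"],m)
    return None if best is None else best[1]
E
python3 - <<'E'
from h import *
G=dict(cassette=[523,-232,.2],mould_boxes=[540,20,0.05],drying_mat=[540,237,0.])
D={c:get_image(c) for c in["top","scene"]}
for n,x0 in G.items():
    V=[]
    for c,d in D.items():
        m=region(n,c,d,np.array(x0[:2]))
        if m is None: print(n,c,"none");continue
        V.append((d,m,None)); print(n,c,m.sum(),*fit(V[-1:],n,x0))
    print(n,"both",*fit(V,n,x0))
E
```

```text
cassette top 883 [ 5.19127890e+02 -2.29908598e+02  2.91693535e-01] 0.1370013952255249
cassette scene 825 [ 5.19467744e+02 -2.29460991e+02  2.76304533e-01] 0.11717171967029572
cassette both [ 5.18898875e+02 -2.29796851e+02  2.86056280e-01] 0.12754109501838684
mould_boxes top 1760 [5.41230551e+02 1.86018385e+01 4.07476662e-02] 0.07736742496490479
mould_boxes scene 1606 [5.38889997e+02 1.97556587e+01 3.52309463e-02] 0.18757782876491547
mould_boxes both [5.40844045e+02 1.90490299e+01 3.86428849e-02] 0.13539212942123413
drying_mat top 3068 [5.42662716e+02 2.41655674e+02 9.91938929e-02] 0.03629762679338455
drying_mat scene 2220 [5.41616544e+02 2.43110085e+02 9.24775902e-02] 0.0285910926759243
drying_mat both [5.42181698e+02 2.42468792e+02 9.27101251e-02] 0.03558865934610367
```

Emit:
servo_tool --turn '[[0,0,-0.026],[0,0,-0.026],[0,0,-0.026],[0,0,-0.026],[0,0,-0.026]]' --dp '[[0.021,0.033,0],[0.021,0.033,0],[0.021,0.033,0],[0.021,0.033,0],[0.021,0.033,0]]' --fingers '[0.055,0.055,0.055,0.055,0.055]'

```text
clock: 1.82
position: [359.8, -403.6, 230.8]
ee_rot: [-0.139, 0.99, -0.0, 0.0]
contact_force: [0.6, -0.5, 0.0]
gripper_width: 55.1
```

Emit:
servo_tool --turn '[[0,0,0],[0,0,0],[0,0,0],[0,0,0],[0,0,0]]' --dp '[[0.021,0.033,0],[0.021,0.033,0],[0.021,0.033,0],[0.021,0.033,0],[0,0,0]]' --fingers '[0.055,0.055,0.055,0.055,0.055]'

```text
clock: 2.45
position: [447.5, -265.4, 232.0]
ee_rot: [-0.14, 0.99, -0.001, 0.001]
contact_force: [-0.1, 0.8, -0.2]
gripper_width: 54.8
```

```bash
cat >> h.py <<'E'
from scipy.spatial.transform import Rotation as R
def wrist():
    s=read_state(); d=get_image("wrist"); T=np.eye(4); T[:3,:3]=R.from_quat(s["ee_rot"]).as_matrix(); T[:3,3]=s["position"]
    return d,T@np.array(d["mount"])
def measure(x0,cams=("top","scene","wrist"),name="cassette"):
    for c in cams:
        d,T=wrist() if c=="wrist" else (get_image(c),None)
        m=region(name,c,d,np.array(x0[:2]),T=T)
        if m is None: print(c,"none");continue
        x,e=fit([(d,m,T)],name,x0); print(name,c,m.sum(),x.round(3),round(e,3))
    return d,T
E
python3 - <<'E'
from h import *
d,T=measure([519,-230,.286]); save(d,"w1.png")
print(read_state()["joints"])
E
```

```text
cassette top 375 [ 5.14000e+02 -2.08864e+02  3.17000e-01] 1.514
cassette scene 927 [ 5.20089e+02 -2.27165e+02  3.06000e-01] 0.05
cassette wrist 4721 [ 5.20264e+02 -2.29688e+02  3.16000e-01] 0.038
[-0.22791498  0.20446187 -0.24825559  0.00125176 -1.11575727 -1.06666906]
```

View pics/w1.png

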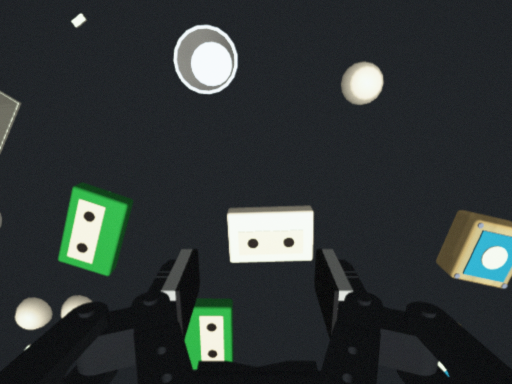

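Emit:
servo_tool --turn '[[0,0,0.011],[0,0,0.011],[0,0,0.011],[0,0,0],[0,0,0]]' --dp '[[0.005,0.006,-0.045],[0.005,0.006,-0.045],[0.005,0.006,-0.045],[0,0,-0.045],[0,0,-0.02]]' --fingers '[0.055,0.055,0.055,0.055,0.055]'

```text
clock: 3.38
position: [461.3, -254.2, 29.6]
ee_rot: [-0.151, 0.988, -0.003, 0.005]
contact_force: [0.5, 0.9, 0.6]
gripper_width: 55.3
```

Emit:
servo_tool --turn '[[0,0,0],[0,0,0],[0,0,0],[0,0,0],[0,0,0]]' --dp '[[0,0,-0.015],[0,0,-0.01],[0,0,-0.003],[0,0,0],[0,0,0]]' --fingers '[0.055,0.055,0.055,0.055,0.055]'

```text
clock: 4.0
position: [460.4, -256.6, -0.2]
ee_rot: [-0.149, 0.989, -0.003, 0.005]
contact_force: [0.2, 0.3, 0.0]
gripper_width: 54.8
```

Emit:
servo_tool --turn '[[0.0045,0.011,0.008],[0,0,0],[0,0,0],[0,0,0],[0,0,0]]' --dp '[[0.002,0.008,0.004],[0.005,0.0016,0],[0.005,0.0016,0],[0.003,0.001,0],[0,0,0]]' --fingers '[0.055,0.055,0.055,0.055,0.055]'

```text
clock: 4.62
position: [477.9, -243.3, 5.6]
ee_rot: [-0.154, 0.988, -0.001, 0.001]
contact_force: [0.3, -0.5, -0.4]
gripper_width: 54.8
```

Near contact. Push with turning.

Emit:
servo_tool --turn '[[0,0,-0.027],[0,0,-0.027],[0,0,-0.027],[0,0,-0.027],[0,0,-0.027]]' --dp '[[0.003,0.0012,0],[0.003,0.0012,0],[0.003,0.0012,0],[0.003,0.0012,0],[0.003,0.0012,0]]' --fingers '[0.055,0.055,0.055,0.055,0.055]'

```text
clock: 5.25
position: [488.6, -236.7, 4.9]
ee_rot: [-0.082, 0.997, 0.001, -0.004]
contact_force: [-2.9, -0.4, 2.6]
gripper_width: 55.1
```

Emit:
servo_tool --turn '[[0,0,-0.027],[0,0,-0.027],[0,0,-0.027],[0,0,-0.027],[0,0,-0.027]]' --dp '[[0.003,0.0012,0],[0.003,0.0012,0],[0.003,0.0012,0],[0.003,0.0012,0],[0.003,0.0012,0]]' --fingers '[0.055,0.055,0.055,0.055,0.055]'

```text
clock: 5.88
position: [504.7, -230.3, 4.9]
ee_rot: [-0.01, 1.0, 0.001, -0.004]
contact_force: [-2.8, -0.0, 3.2]
gripper_width: 55.1
```

```bash
python3 - <<'E'
from h import *
d,T=measure([548,-230,.04]); s=read_state(); print(s["position"],s["ee_rot"],s["contact_force"]); save(d,"w2.png")
E
```

```text
top none
cassette scene 908 [ 5.48973e+02 -2.27444e+02  4.30000e-02] 0.077
cassette wrist 11004 [ 5.50426e+02 -2.09416e+02 -1.30000e-02] 0.449
[ 505.59630523 -230.44494427    5.0021119 ] [-0.01084551  0.99993605  0.00111218 -0.0030049 ] [-0.06716549 -0.50610642 -0.04733714]
```

Emit:
servo_tool --turn '[[0,0,0],[0,0,0],[0,0,0],[0,0,0],[0,0,0]]' --dp '[[-0.02,0,0],[-0.01,0,0.02],[0,0,0.05],[0,0,0.05],[0,0.03,0.05]]' --fingers '[0.055,0.055,0.055,0.055,0.055]'

```text
clock: 6.8
position: [475.7, -200.9, 176.0]
ee_rot: [-0.01, 1.0, 0.001, -0.003]
contact_force: [0.6, -0.7, 0.5]
gripper_width: 54.9
```

Emit:
servo_tool --turn '[[0,0,0],[0,0,0],[0,0,0],[0,0,0],[0,0,0]]' --dp '[[0,0.04,0.05],[0,0.04,0.05],[0,0.03,0.03],[0,0,0],[0,0,0]]' --fingers '[0.025,0.025,0.025,0.025,0.025]'

```text
clock: 7.42
position: [479.1, -90.1, 311.6]
ee_rot: [-0.011, 1.0, 0.002, 0.007]
contact_force: [0.3, -0.3, -0.3]
gripper_width: 25.4
```

```bash
python3 - <<'E'
from h import *
d,T=measure([549,-230,.04]); s=read_state(); print(s["position"],s["ee_rot"]); save(d,"w2.png")
measure([541,19,.04],name="mould_boxes")
E
```

```text
cassette top 782 [ 5.48876e+02 -2.29918e+02  1.90000e-02] 0.29
cassette scene 926 [ 5.46864e+02 -2.26706e+02  3.90000e-02] 0.071
cassette wrist 3406 [ 5.48547e+02 -2.28189e+02  2.60000e-02] 0.061
[478.97513076 -90.80738786 311.15223438] [-0.01022482  0.99992985  0.00143489  0.00580455]
top none
mould_boxes scene 1767 [5.4002e+02 2.0246e+01 4.4000e-02] 0.088
mould_boxes wrist 6066 [5.42257e+02 1.77790e+01 5.50000e-02] 0.148
```

View pics/w2.png

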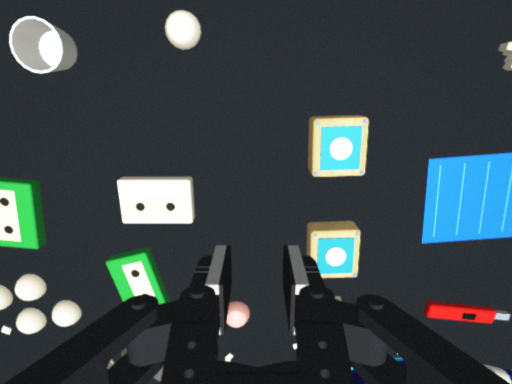

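Emit:
servo_tool --turn '[[0,0,0.158],[0,0,0.158],[0,0,0.158],[0,0,0.158],[0,0,0.158]]' --dp '[[0.007,-0.023,0],[0.007,-0.023,0],[0.007,-0.023,0],[0.007,-0.023,0],[0.007,-0.023,0]]' --fingers '[0.025,0.025,0.025,0.025,0.025]'

```text
clock: 8.65
position: [515.1, -207.4, 312.5]
ee_rot: [-0.408, 0.913, 0.004, 0.006]
contact_force: [0.9, 0.9, 0.2]
gripper_width: 25.3
```

Emit:
servo_tool --turn '[[0,0,0.158],[0,0,0.158],[0,0,0.158],[0,0,0.158],[0,0,0.158]]' --dp '[[0.007,-0.023,-0.03],[0.007,-0.023,-0.03],[0.007,-0.023,-0.03],[0.007,-0.023,-0.03],[0.007,-0.023,0]]' --fingers '[0.025,0.025,0.025,0.025,0.025]'

```text
clock: 9.28
position: [551.6, -326.3, 188.7]
ee_rot: [0.737, -0.676, -0.007, -0.007]
contact_force: [0.7, -0.4, 0.2]
gripper_width: 24.8
```

```bash
cat >> h.py <<'E'
def st():
    s=read_state(); M=R.from_quat(s["ee_rot"]).as_matrix()
    print("pos",s["position"].round(1) if hasattr(s["position"],"round") else s["position"],"jaw yaw",np.arctan2(M[1,1],M[0,1]),"tilt fix",-M[1,2],M[0,2],"F",np.round(s["contact_force"],1),"w",s["gripper_width"],"t",s["clock"],"j6",s["joints"][5])
E
python3 -c "
from h import *
st()"
```

```text
pos [ 551.6 -326.3  188.7] jaw yaw -3.0545225744492885 tilt fix -0.01964634867556525 -0.0020456067274364498 F [ 0.7 -0.4  0.2] w 24.81625112464936 t 9.275 j6 0.38657433351329645
```

Emit:
servo_tool --turn '[[-0.02,-0.002,-0.062],[0,0,0],[0,0,0],[0,0,0],[0,0,0]]' --dp '[[-0.001,0.008,-0.04],[0,0,-0.04],[0,0,-0.04],[0,0,-0.03],[0,0,0]]' --fingers '[0.025,0.025,0.025,0.025,0.025]'

```text
clock: 9.9
position: [551.3, -320.7, 33.6]
ee_rot: [0.715, -0.699, 0.001, 0.0]
contact_force: [0.3, -0.1, 0.6]
gripper_width: 24.8
```

```bash
python3 -c "
from h import *
st(); measure([548.5,-228.5,.025],('top','scene'))"
```

```text
pos [ 551.3 -320.7   33.6] jaw yaw -3.1194545659048205 tilt fix 0.0024149846269176387 0.0013758664814220016 F [ 0.3 -0.1  0.6] w 24.81689315082573 t 9.9 j6 0.29288366386801584
cassette top 212 [ 5.50666e+02 -2.28640e+02 -1.60000e-02] 1.595
cassette scene 942 [ 5.49667e+02 -2.26733e+02  2.10000e-02] 0.067
```

Emit:
servo_tool --turn '[[0,0,0],[0,0,0],[0,0,0],[0,0,0],[0,0,0]]' --dp '[[0,0,-0.02],[0,0,-0.0085],[0,0.01,0],[0,0.01,0],[0,0.005,0]]' --fingers '[0.03,0.03,0.03,0.03,0.03]'

```text
clock: 10.72
position: [558.5, -296.5, 16.2]
ee_rot: [0.715, -0.699, 0.011, -0.004]
contact_force: [-0.1, -0.8, -0.4]
gripper_width: 30.0
```

Emit:
servo_tool --turn '[[0,0,0],[0,0,0],[0,0,0],[0,0,0],[0,0,0]]' --dp '[[0,0.006,0],[0,0.006,0],[0,0.008,0],[0,0.008,0],[0,0.008,0]]' --fingers '[0.03,0.03,0.03,0.03,0.03]'

```text
clock: 11.35
position: [559.0, -258.5, 17.0]
ee_rot: [0.716, -0.698, 0.012, -0.004]
contact_force: [0.3, -1.6, -0.3]
gripper_width: 30.2
```

```bash
python3 -c "
from h import *
st(); measure([548.5,-200.5,.025],('scene','wrist'))"
```

```text
pos [ 559.  -258.5   17. ] jaw yaw -3.117286263821246 tilt fix 0.010740671034268968 0.02369477772099582 F [ 0.3 -1.6 -0.3] w 30.151131810380825 t 11.35 j6 0.18350779119653007
cassette scene 912 [ 5.48408e+02 -1.96116e+02  5.30000e-02] 0.068
cassette wrist 7220 [ 5.65451e+02 -1.91574e+02  2.06000e-01] 0.515
```

```bash
python3 -c "
from h import *
d=get_image('scene'); cv2.imwrite('pics/s3.png',cv2.resize(d['img'][90:330,90:410,::-1],(800,600),interpolation=cv2.INTER_CUBIC))
print(read_state()['joint_efforts'],read_state()['joints'])"
```

```text
[ 1.49713475e-01 -4.31322312e+01  1.32980445e+01  2.94370696e+00
  4.76803305e-02 -1.04246090e-03] [-0.16795883  0.58105384 -0.27745426  0.01017601 -0.68708113  0.18451484]
```

View pics/s3.png

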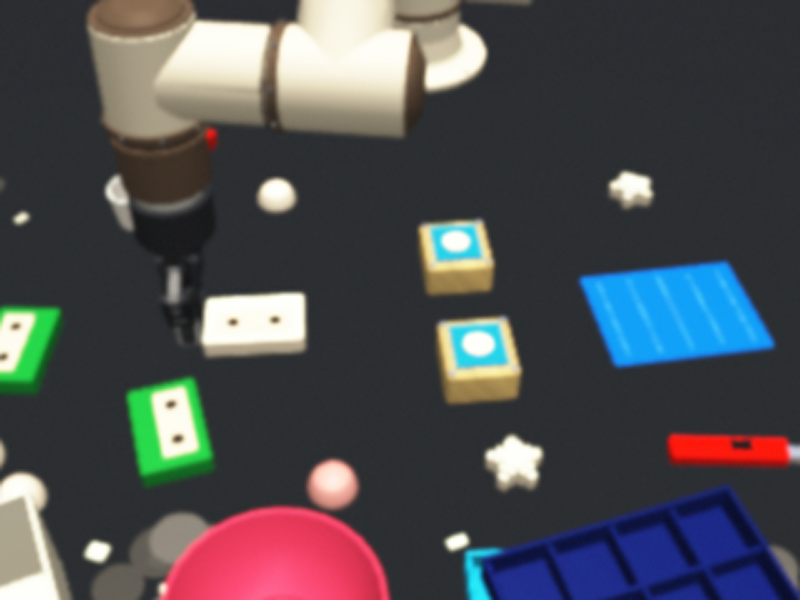

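Emit:
servo_tool --turn '[[0,0,0],[0.01,0.024,0],[0,0,0],[0,0,0],[0,0,0]]' --dp '[[0,-0.012,0],[-0.004,-0.008,0],[-0.005,0,0],[0,0,0],[0,0,0]]' --fingers '[0.03,0.03,0.03,0.03,0.03]'

```text
clock: 12.22
position: [549.3, -281.5, 16.8]
ee_rot: [0.715, -0.699, 0.0, 0.0]
contact_force: [0.6, 0.9, 0.0]
gripper_width: 29.9
```

```bash
python3 -c "
from h import *
st();measure([548.5,-200.5,.025],('scene',))"
```

```text
pos [ 549.3 -281.5   16.8] jaw yaw -3.1192884209290592 tilt fix 0.00037877305318694443 -0.00021542432555214517 F [0.6 0.9 0. ] w 29.948882278165893 t 12.225 j6 0.23330238798354191
cassette scene 934 [ 5.50048e+02 -1.95102e+02  2.40000e-02] 0.051
```

Emit:
servo_tool --turn '[[0,0,0],[0,0,0],[0,0,0],[0,0,0],[0,0,0]]' --dp '[[0,0,-0.004],[0,0,-0.004],[0,0,-0.004],[0,0,0],[0,0,0]]' --fingers '[0.03,0.03,0.03,0.03,0.03]'

```text
clock: 12.95
position: [549.4, -280.7, 3.6]
ee_rot: [0.715, -0.699, -0.0, 0.0]
contact_force: [0.1, 0.1, 0.4]
gripper_width: 29.6
```

```bash
python3 -c "
from h import *
st();measure([548.5,-200.5,.025],('scene',))
d,T=wrist();save(d,'w4.png')"
```

```text
pos [ 549.4 -280.7    3.6] jaw yaw -3.117983991035785 tilt fix 0.0002160069194892922 -0.0009122622304698814 F [0.1 0.1 0.4] w 29.631092700012545 t 12.95 j6 0.2332926462578562
cassette scene 934 [ 5.48272e+02 -1.95187e+02  2.40000e-02] 0.058
```

View pics/w4.png

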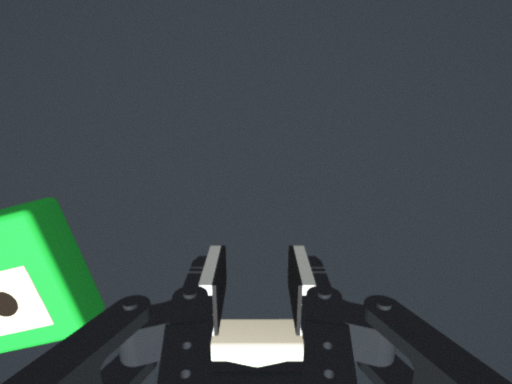

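Emit:
servo_tool --turn '[[0,0,0],[0,0,0],[0,0,0],[0,0,0],[0,0,0]]' --dp '[[0,0.008,0.001],[0,0.008,0.0005],[0,0.008,0],[0,0.01,0],[0,0.01,0]]' --fingers '[0.03,0.03,0.03,0.03,0.03]'

```text
clock: 13.72
position: [549.5, -234.3, 5.7]
ee_rot: [0.715, -0.699, 0.0, 0.0]
contact_force: [0.6, -1.2, -0.9]
gripper_width: 29.9
```

```bash
python3 -c "
from h import *
st();measure([548.5,-175.5,.025],('scene',))"
```

```text
pos [ 549.5 -234.3    5.7] jaw yaw -3.1183766931662693 tilt fix 0.0006710818846163312 0.00010889604017345466 F [ 0.6 -1.2 -0.9] w 29.88419962457582 t 13.725 j6 0.15425829671316388
cassette scene 902 [ 5.48453e+02 -1.71339e+02  3.00000e-02] 0.074
```

Emit:
servo_tool --turn '[[0,0,0.001],[0,0,0.001],[0,0,0.001],[0,0,0.001],[0,0,0.001]]' --dp '[[-0.0002,0.01,0],[-0.0002,0.01,0],[-0.0002,0.01,0],[-0.0002,0.01,0],[-0.0002,0.008,0]]' --fingers '[0.03,0.03,0.03,0.03,0.03]'

```text
clock: 14.45
position: [548.5, -183.1, 5.9]
ee_rot: [0.717, -0.697, 0.0, 0.0]
contact_force: [0.3, -1.5, -0.8]
gripper_width: 29.7
```

Emit:
servo_tool --turn '[[0,0,0.001],[0,0,0.001],[0,0,0.001],[0,0,0.001],[0,0,0.001]]' --dp '[[-0.0002,0.01,0],[-0.0002,0.01,0],[-0.0002,0.01,0],[-0.0002,0.006,0],[-0.0002,0.004,0]]' --fingers '[0.03,0.03,0.03,0.03,0.03]'

```text
clock: 15.08
position: [547.3, -139.8, 5.8]
ee_rot: [0.719, -0.695, 0.0, 0.0]
contact_force: [-0.1, -0.1, 0.2]
gripper_width: 30.3
```

```bash
python3 -c "
from h import *
st();measure([546.5,-85,.03],('scene','top'));measure([541,19,.04],('scene','top'),'mould_boxes')
d=get_image('scene'); cv2.imwrite('pics/s5.png',cv2.resize(d['img'][150:290,170:350,::-1],(770,600),interpolation=cv2.INTER_CUBIC))"
```

```text
pos [ 547.3 -139.8    5.8] jaw yaw -3.1064740898170586 tilt fix 0.0006997559218438483 1.8135934243666656e-05 F [-0.1 -0.1  0.2] w 30.298363798990277 t 15.075 j6 -0.0028894952019427513
cassette scene 960 [ 5.47068e+02 -7.60680e+01  3.80000e-02] 0.049
cassette top 797 [ 5.41899e+02 -7.66460e+01  7.90000e-02] 0.251
mould_boxes scene 1719 [5.42575e+02 2.12190e+01 3.40000e-02] 0.119
top none
```

View pics/s5.png

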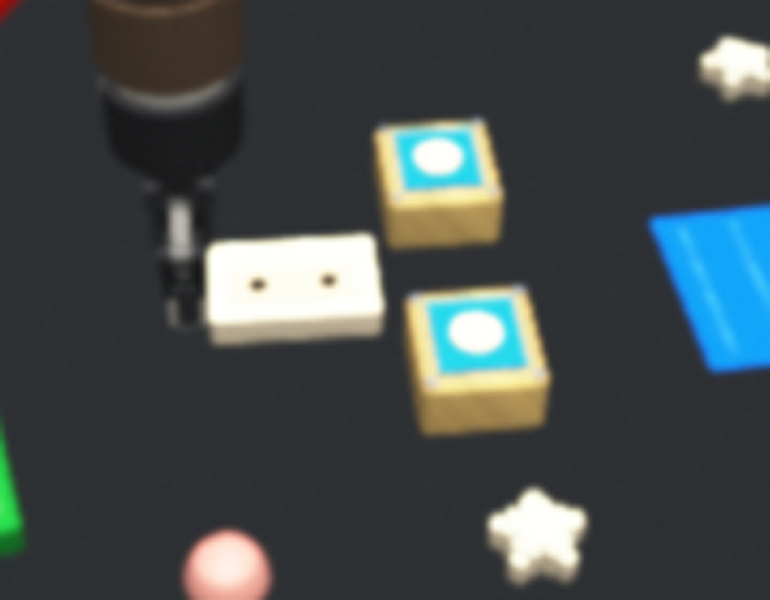

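Emit:
servo_tool --turn '[[0,0,0.001],[0,0,0.001],[0,0,0.001],[0,0,0.001],[0,0,0.001]]' --dp '[[-0.0005,0.007,0],[-0.0005,0.007,0],[-0.0005,0.007,0],[-0.0005,0.007,0],[-0.0005,0.007,0]]' --fingers '[0.03,0.03,0.03,0.03,0.03]'

```text
clock: 16.15
position: [544.6, -103.9, 5.9]
ee_rot: [0.721, -0.693, 0.0, 0.0]
contact_force: [0.5, -1.6, 0.8]
gripper_width: 30.1
```

```bash
python3 -c "
from h import *
st();measure([545,-45,.04],('scene',))"
```

```text
pos [ 544.6 -103.9    5.9] jaw yaw -3.102500526210113 tilt fix 0.0011057345534877254 3.519217606034553e-05 F [ 0.5 -1.6  0.8] w 30.09934085323237 t 16.15 j6 -0.06694753616233812
cassette scene 797 [ 5.42809e+02 -4.12150e+01  1.30000e-02] 0.184
```

Emit:
servo_tool --turn '[[0,0,0.001],[0,0,0.001],[0,0,0],[0,0,0],[0,0,0]]' --dp '[[-0.0002,0.008,0],[-0.0002,0.008,0],[-0.0002,0.008,0],[-0.0003,0.008,0],[-0.0003,0.008,0]]' --fingers '[0.03,0.03,0.03,0.03,0.03]'

```text
clock: 16.88
position: [543.2, -61.4, 5.9]
ee_rot: [0.722, -0.692, 0.0, 0.0]
contact_force: [0.4, -1.4, -0.7]
gripper_width: 30.2
```

```bash
python3 -c "
from h import *
st()
d=get_image('scene'); cv2.imwrite('pics/s6.png',cv2.resize(d['img'][150:290,170:350,::-1],(770,600),interpolation=cv2.INTER_CUBIC))"
```

```text
pos [543.2 -61.4   5.9] jaw yaw -3.1002756306987758 tilt fix 0.0010902705701724624 -0.00021775856473757438 F [ 0.4 -1.4 -0.7] w 30.19154009954176 t 16.875 j6 -0.14487503643556535
```

View pics/s6.png

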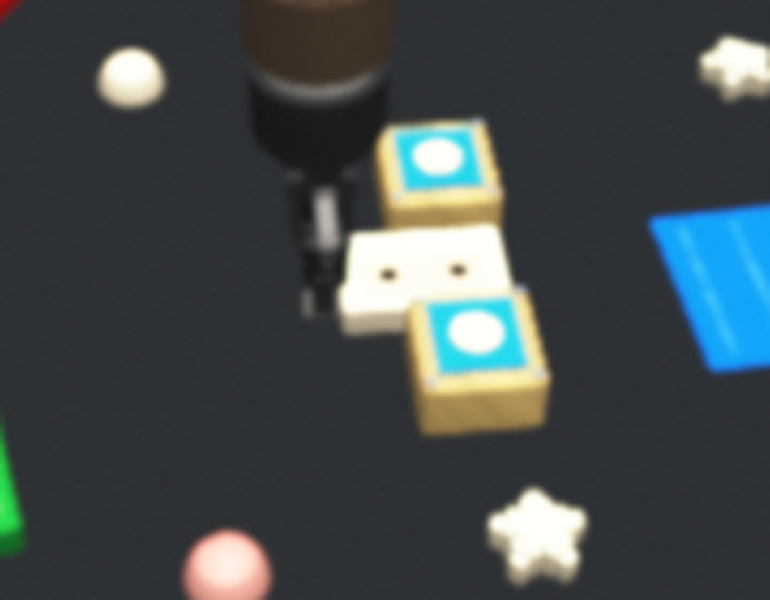

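Emit:
servo_tool --turn '[[0,0,0],[0,0,0],[0,0,0],[0,0,0],[0,0,0]]' --dp '[[-0.0001,0.008,0],[-0.0001,0.008,0],[-0.0001,0.008,0],[-0.0002,0.008,0],[-0.0002,0.008,0]]' --fingers '[0.03,0.03,0.03,0.03,0.03]'

```text
clock: 17.55
position: [542.3, -18.2, 5.9]
ee_rot: [0.722, -0.692, 0.0, 0.001]
contact_force: [0.5, -1.4, 0.3]
gripper_width: 29.7
```

Emit:
servo_tool --turn '[[0,0,0],[0,0,0],[0,0,0],[0,0,0],[0,0,0]]' --dp '[[-0.0003,0.008,0],[-0.0003,0.008,0],[-0.0003,0.008,0],[-0.0003,0.008,0],[-0.0003,0.008,0]]' --fingers '[0.03,0.03,0.03,0.03,0.03]'

```text
clock: 18.18
position: [540.6, 24.7, 5.9]
ee_rot: [0.722, -0.692, 0.0, 0.001]
contact_force: [0.4, -1.1, -0.4]
gripper_width: 30.3
```

Emit:
servo_tool --turn '[[0,0,0],[0,0,0],[0,0,0],[0,0,0],[0,0,0]]' --dp '[[-0.0002,0.008,0],[-0.0002,0.008,0],[-0.0002,0.008,0],[-0.0002,0.008,0],[-0.0002,0.008,0]]' --fingers '[0.03,0.03,0.03,0.03,0.03]'

```text
clock: 18.8
position: [539.4, 67.4, 5.9]
ee_rot: [0.722, -0.692, 0.0, 0.001]
contact_force: [-0.4, -1.9, 0.6]
gripper_width: 29.7
```

```bash
python3 -c "
from h import *
st();measure([537,130,.04],('scene','top'))"
```

```text
pos [539.4  67.4   5.9] jaw yaw -3.0998331116578446 tilt fix 0.001276786081510267 -0.0008685743128377734 F [-0.4 -1.9  0.6] w 29.658582171394595 t 18.8 j6 -0.38263157983381335
cassette scene 772 [ 5.38660e+02  1.32051e+02 -1.10000e-02] 0.225
cassette top 429 [5.33806e+02 1.33500e+02 1.34000e-01] 1.381
```

Emit:
servo_tool --turn '[[0,0,0],[0,0,0],[0,0,0],[0,0,0],[0,0,0]]' --dp '[[0,0.008,0],[-0.0001,0.008,0],[-0.0001,0.008,0],[-0.0001,0.008,0],[-0.0001,0.008,0]]' --fingers '[0.03,0.03,0.03,0.03,0.03]'

```text
clock: 19.62
position: [538.6, 108.7, 5.8]
ee_rot: [0.721, -0.693, 0.0, 0.001]
contact_force: [0.4, -2.2, 0.8]
gripper_width: 30.0
```

Emit:
servo_tool --turn '[[0,0,0],[0,0,0],[0,0,0],[0,0,0],[0,0,0]]' --dp '[[0,0.008,0],[0,0.008,0],[0,0.008,0],[0,0.008,0],[0,0.008,0]]' --fingers '[0.03,0.03,0.03,0.03,0.03]'

```text
clock: 20.25
position: [538.4, 151.5, 5.8]
ee_rot: [0.721, -0.692, -0.0, 0.002]
contact_force: [0.1, -1.9, 0.1]
gripper_width: 30.0
```

```bash
python3 -c "
from h import *
st();measure([537,215,.04],('scene','top'))"
```

```text
pos [538.4 151.5   5.8] jaw yaw -3.1005883935164253 tilt fix 0.0021189079938680423 -0.0021306163969097487 F [ 0.1 -1.9  0.1] w 30.01493292739692 t 20.25 j6 -0.5243904545667142
cassette scene 704 [5.36545e+02 2.16389e+02 2.00000e-03] 0.322
cassette top 417 [ 5.33530e+02  2.15795e+02 -5.70000e-02] 1.479
```

Another ~28 mm, slowing, then back off.

Emit:
servo_tool --turn '[[0,0,0],[0,0,0],[0,0,0],[0,0,0],[0,0,0]]' --dp '[[0,0.008,0],[0,0.007,0],[0,0.005,0],[0,0.004,0],[0,0.003,0]]' --fingers '[0.03,0.03,0.03,0.03,0.03]'

```text
clock: 21.08
position: [538.1, 179.1, 5.7]
ee_rot: [0.721, -0.693, -0.0, 0.002]
contact_force: [0.1, -1.0, 0.5]
gripper_width: 30.2
```

Emit:
servo_tool --turn '[[0,0,0],[0,0,0],[0,0,0],[0,0,0],[0,0,0]]' --dp '[[0,-0.01,0],[0,-0.015,0],[0,-0.01,0.02],[0,0,0.05],[0,0,0.05]]' --fingers '[0.03,0.03,0.03,0.03,0.03]'

```text
clock: 21.7
position: [534.9, 138.6, 123.9]
ee_rot: [0.72, -0.694, -0.002, 0.007]
contact_force: [-0.0, 0.9, 0.2]
gripper_width: 29.8
```

Emit:
servo_tool --turn '[[0,0,0],[0,0,0],[0,0,0],[0,0,0],[0,0,0]]' --dp '[[0,-0.03,0.05],[0,-0.05,0.05],[0,-0.05,0.03],[0,-0.05,0],[0,0,0]]' --fingers '[0.03,0.03,0.03,0.03,0.03]'

```text
clock: 22.32
position: [534.8, -43.6, 256.6]
ee_rot: [0.72, -0.694, 0.001, 0.001]
contact_force: [-0.3, 1.3, -0.8]
gripper_width: 30.1
```

```bash
python3 -c "
from h import *
st();measure([536,242,.04],('scene','top'));measure([542,242,.09],('scene','top'),'drying_mat')
for c in ['scene','top']: d=get_image(c); cv2.imwrite('pics/%s7.png'%c,cv2.resize(d['img'][...,::-1],(800,600),interpolation=cv2.INTER_CUBIC))
"
```

```text
pos [534.8 -43.6 256.6] jaw yaw -3.1061965203221553 tilt fix 0.0027469805735810433 0.00044781431349430706 F [-0.3  1.3 -0.8] w 30.134240822770565 t 22.325 j6 -0.18830403653903233
cassette scene 906 [5.36332e+02 2.42529e+02 7.10000e-02] 0.06
top none
drying_mat scene 1303 [5.41796e+02 2.43700e+02 8.40000e-02] 0.738
top none
```

View pics/scene7.png

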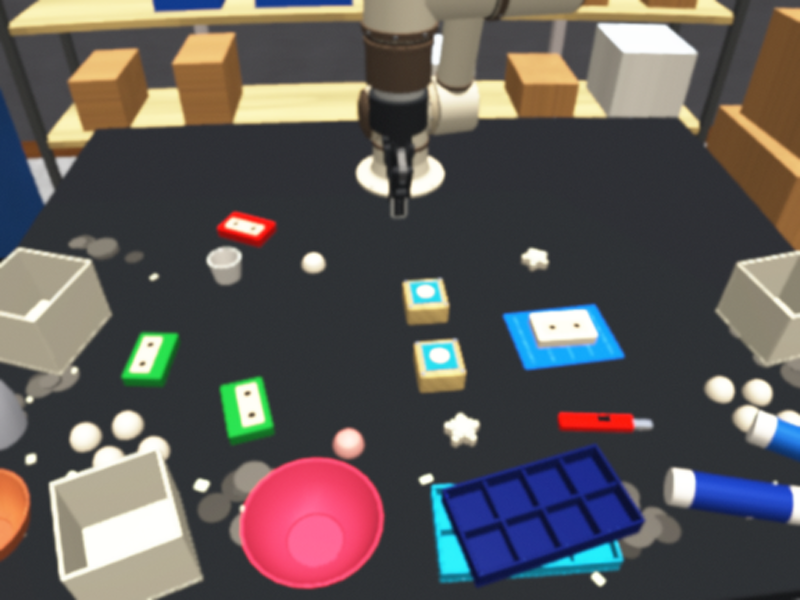

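View pics/top7.png

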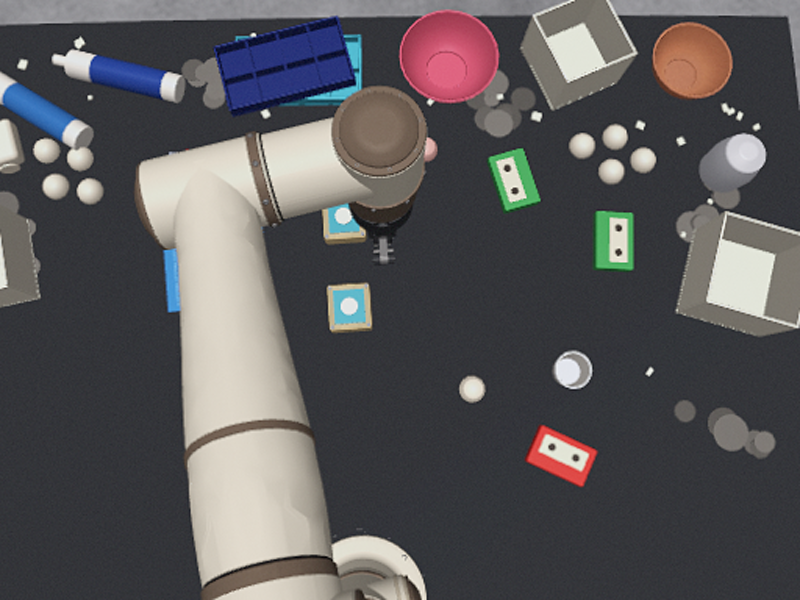

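```bash
python3 -c "
from bench import *
print(job_done())"
```

```text
the job is handed in; nothing more can be done
None
```

The white cassette now lies wholly on the blue drying mat. It went end first through the gap, flat on the table the whole way, and I handed the job in at about 22 s of the 72 s allowed. I lined it up by pushing its long side with both fingertips. Then I pushed its rear end through the gap and onto the mat, with contact forces of about 2 N.

**Last checks**
- **Position:** the scene camera puts the cassette at about (536, 242) mm with yaw 0.07 rad. The mat centre, measured at the start, is about (542, 242), so about 25 mm of mat is left at the sides and 30 mm at the ends.
- **Bystanders:** in the last scene picture the stars, domes, knife and pot stand where they were at the start. I compared them by eye and did not re-measure them.
- **Hand:** it is clear, with the fingertips at z = 257 mm and touching nothing.

**What disagreed or failed**
- **Top camera:** the arm hid the cassette and part of the mat from it at the end, so the final pose rests on the scene camera alone. The scene camera's last mat fit was poor, because the cassette covers much of the mat.
- **Rear push start:** the first descent ended 11 mm too high, 8 mm off to the side and slightly tilted, and I did not find out why. The cassette was pushed about 30 mm in that state. I then backed off, corrected the pose and carried on, and the cassette stayed flat and straight.

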